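# Gauge two bushes on a level plug gauge and sort them

### The arm

A 6-joint arm with a two-finger parallel gripper is mounted at the origin on a cart in front of the work surface, level with it; the furniture and walls round the work are solid. World frame = base frame: x ahead of the robot, y to its left, z up, the work surface at z = 0. Lengths are in m, angles in rad, forces in N, time in s.
With the tool pointing down it reaches from about 0.35 to 0.975 m from the base axis. Payload 4.9 kg.
Tool frame: the origin (TCP) lies midway between the tips of the shut fingers; the grasp point (between the pads) lies 19 mm behind it; z points along the fingers, y is the line along which they close (so a half turn about z gives the same grasp; the last joint's range is limited). The gripper opens to 85 mm and grips with 20 to 120 N. Pads are 22 mm wide; open, the fingers measure 114 mm over their backs; the gripper's body (76 mm by 85 mm) begins 54 mm behind the grasp point. The pads swing forward as they close: fully open they stand 13 mm farther back than shut.
Start: joints at [1.129, 0.053, 1.613, -0, 1.476, -0.119], TCP at [0.198, 0.593, 0.231] pointing down, gripper open.
Joint ranges: [-3.01, 3.01], [-1.01, 2.22], [0.06, 2.58], [-1.02, 4.17], [0.09, 2.62], [-3.14, 3.14]. Speed limits (rad/s): [2.57, 2.57, 3.14, 3.14, 3.14, 3.14].

### API

Orientations are given as a unit quaternion [w, x, y, z].
In Python, from plant import state, grab_frame, job_done, cut_out, place_of gives the robot as it stands.
- The arm moves only by the tool jog_arm, never from a script. Its argument "motion" is text: rows parted by semicolons, each of 7 numbers parted by spaces: the opening in per cent of the stroke, from 0 (shut) to 100 (fully open), then the shift along the tool's x, y, z as a fraction of full scale, then the turn, a rotation vector about the tool's x, y, z as a fraction of full scale. A call has exactly 5 rows; each row is the pose to reach, as a shift and turn from the pose commanded when the call began, along the tool's axes at that moment; what a row does not reach only later rows make up. Full scale, the value 1, is 50 cm for a shift and 1.5 rad for a turn. A row lasts 1/8 s, in which the tool goes at most 62.5 mm and 10.7 degrees, less where a joint would pass 70% of its speed; a pose out of reach is approached as far as the arm can. A call with a number of a shift or a turn outside -1 to 1 is refused whole. A call with a gripper value outside its range is refused whole. The fingers move at their own pace and stop on an object; the grip force is fixed at half the most. Time passes only in rows, so rows that repeat a pose let the fingers close, or fill a call up. It gives the time, the measured TCP pose, the force, the opening and the grip force at its end, in the units of the state.
- state(): the state, without advancing time (a new reading comes with each control period).
- grab_frame(name): name is "scene" or "top"; returns a dict with "color" (384x512x3 uint8, red, green, blue), "range_z" (384x512 float32, m along the optical axis (not along the pixel's ray), 0 where there is no reading), "intrinsics" (3x3 intrinsics, pixels), "world_from_camera" (4x4, takes a point from camera to world coordinates). Camera axes: x right, y up, looking along -z (the intrinsics and any distortion apply to the point x, -y, -z); pixel columns grow to the right and rows downward; lengths in m; the calibration is good to about 2 mm. A picture is of the moment at which its call begins.
- job_done(): hands the job in; it is judged then, once.
Trained networks look in the newest picture that a camera, given by its name, has taken for a name from the list of things; names that differ only in an ending like _2 or _b are one class to them, and where a whole thing is asked for, a point or a joint stands for the part that bears it (a point fixed in the world has none). Each returns a list of dicts, best first, with "p" (0 to 1); they miss things now and then, are a little off and sometimes report something else, mostly with a low value. They report only what shows in the picture. A call takes as long as a camera call.
- cut_out(camera, thing): "pixels" (384x512 bool, what is visible of it).
- place_of(camera, thing): "at" ([x, y, z] in m, in world coordinates, good to about 4 mm: a listed point, or the origin of a listed thing).
The state is a dict: "time": time; "joint_pos": joint angles; "joint_vel": joint speeds; "joint_efforts": joint torques, N m; "tool_pos": TCP position; "tool_rot": TCP orientation; "contact_force": force on the tool from outside, world axes, zero at the start; "ft_torque": the same for the moment, N m; "gripper_width": opening from 0.0 (shut) to 1.0 (fully open); "grasp_force": force on a finger pad.
Only numpy, scipy, OpenCV 4.12 (cv2) and the standard library are available. Lean on these libraries where they do the work, as an engineer would, in place of code of your own. Each camera call takes 0.05 s, during which the arm holds its last target. There are 200 camera calls.

### The job

Two steel bushes that look alike from outside lie in the cradle. Take either one, try it on the level gauge pin without forcing it, and then lay it gently, without dropping it, on the bottom of the right container: a bush that slides on until it meets the shoulder goes into the square wooden crate, one that stops at the pin's tapered nose goes into the round metal tub. Then do the same with the other bush, and leave the tools and parts lying around undisturbed.

Things in the scene. Friction and masses are not known exactly. Their poses are not given: they have to be found in the camera images.
- bush_a_center (a point): steel bush, a plain tube 48 mm across and 80 mm long, the same from both ends, 0.4 kg, lying in the cradle. The point is its middle, on the axis (58 mm above the bench at the start); x runs along the tube. One bush has a 34 mm bore and slides over the pin, the other a 24 mm bore and stops at its nose: which is which is not told, but found by trying.
- bush_b_center (a point): steel bush, a plain tube 48 mm across and 80 mm long, the same from both ends, 0.4 kg, lying in the cradle. The point is its middle, on the axis (58 mm above the bench at the start); x runs along the tube. One bush has a 34 mm bore and slides over the pin, the other a 24 mm bore and stops at its nose: which is which is not told, but found by trying.
- gauge_shoulder (a point): centre of the shoulder face of the fixed gauge, on the axis of its level pin, 80 mm above the bench. The pin runs from here along this frame's NEGATIVE x axis (roughly towards the robot): 28 mm in diameter, 56 mm long, the last 10 mm tapering to 18 mm. The grey upright behind the shoulder is 50 mm wide and rises 22 mm above the axis.
- gauge_nose (a point): centre of the pin's free end, 56 mm in front of the shoulder. A bush that fits is home when its end meets the shoulder (its middle 40 mm in front of the shoulder); the other stops with its end about 6 mm past the pin's free end (its middle about 90 mm in front of the shoulder). A push of a few newtons along the pin shows it.
- gauge: the whole fixed gauge; origin on the bench under the shoulder, axes as the shoulder's. Its dark base plate is 12 mm high and 90 mm wide and reaches 15 mm in front of the shoulder.
- cradle: fixed cradle, dark base 94 x 190 x 8 mm, origin centre of underside. Two nests of aluminium V plates at y = +55 and -55 mm of its frame; the bushes lie along its x, undersides 34 mm above the bench. The V plates stand 29 mm either side of a bush's middle and rise to about 49 mm above the bench; the middle is free for fingers.
- crate_in (a point): fixed square plywood crate, outside 132 (its x) x 152 (its y) x 76 mm high, walls 5 mm; the point is the centre of its inner floor, 5 mm above the bench. For bushes that fit.
- tub_in (a point): fixed round aluminium tub, inside 138 mm across at the floor and 150 mm at the rim (158 mm outside), 76 mm high; the point is the centre of its inner floor, 5 mm above the bench. For bushes that do not fit.
- gear: bystander, not to be moved: small dark spur gear, 63 mm across, 23 mm high, lying flat; origin at its underside
- hex_key: bystander, not to be moved: hex key, 34 x 94 x 8 mm; origin at its underside
- big_bolt: bystander, not to be moved: big bolt with nut standing on its head, 27 mm wide, 64 mm high; origin at its foot
- tape_measure: bystander, not to be moved: tape measure, 35 x 72 x 64 mm; origin at its underside
- bearing: bystander, not to be moved: ball bearing, 47 mm across, 14 mm high; origin at its underside

How it is judged:
By the outcome, as a careful person would: the job done as asked, in the order asked, and still so for the second after the job is handed in, with the robot touching nothing.
It also fails if it takes over 72 s, if anything falls off the work surface, if the arm or the gripper's body presses on something with over 40 N, if the wrist force passes 120 N, or if a joint passes its speed limit or range.

## Working session

There is one attempt and no reset: what is moved stays moved. The work goes in short steps, Python scripts to look and compute and a tool call to move; the robot and the scene stay as the last step left them, time stands still between calls to the robot, and variables do not carry over. Pictures are saved under pics/ and viewed, at most 10 in all, crops included, and the job is handed in when it is done.

Besides the shell and the picture viewer there is one more tool, called after "Call:" as name(argument=value, ...) on one line, values as JSON. jog_arm: Moves the arm, as the interface text tells. Shift numbers are shares of 50 cm and turn numbers shares of 1.5 rad, none past 1 either way. Its arguments: {"type":"object","properties":{"motion":{"type":"string"}},"required":["motion"]}

```bash
ls; mkdir -p pics
python3 - <<'E'
from plant import *
import cv2,numpy as np
s=state();print(s['time'],s['tool_pos'],s['tool_rot'])
for c in("top","scene"):
    f=grab_frame(c);cv2.imwrite(f'pics/{c}0.png',f['color'][:,:,::-1]);np.savez(f'{c}0.npz',**f)
    print(np.round(f['world_from_camera'],3).tolist(),f['intrinsics'].tolist())
    for t in['bush_a_center','gauge_shoulder','gauge_nose','gauge','cradle','crate_in','tub_in','gear','hex_key','big_bolt','tape_measure','bearing']:
        print(c,t,[(round(d['p'],2),np.round(d['at'],3).tolist()) for d in place_of(c,t)[:3]])
print(state()['time'])
E
```

```text
pics
0.0 [0.19799901 0.59216846 0.23006111] [-2.91864342e-04  1.60709750e-01  9.87001197e-01 -9.63503606e-04]
[[-0.027, 0.983, -0.183, 0.311], [-1.0, -0.027, 0.002, -0.048], [-0.003, 0.183, 0.983, 1.466], [0.0, 0.0, 0.0, 1.0]] [[467.18687864854957, 0.0, 257.23121117107974], [0.0, 467.18687864854957, 194.17402885659104], [0.0, 0.0, 1.0]]
top bush_a_center []
top gauge_shoulder [(0.82, [0.548, -0.262, 0.079]), (0.43, [0.448, 0.297, 0.003])]
top gauge_nose [(0.9, [0.495, -0.246, 0.081]), (0.45, [0.454, -0.008, 0.057])]
top gauge [(0.97, [0.554, -0.264, -0.001]), (0.39, [0.454, -0.008, 0.06])]
top cradle [(0.73, [0.452, -0.066, 0.002])]
top crate_in [(0.78, [0.624, 0.191, 0.004])]
top tub_in [(0.77, [0.444, 0.298, 0.001])]
top gear [(0.69, [0.365, -0.253, -0.0])]
top hex_key [(0.6, [0.403, -0.368, -0.0]), (0.19, [0.735, 0.332, 0.0])]
top big_bolt [(0.65, [0.547, 0.072, 0.004])]
top tape_measure [(0.56, [0.434, -0.459, 0.004])]
top bearing [(0.74, [0.732, 0.328, 0.003])]
[[0.851, 0.369, -0.374, -0.035], [-0.525, 0.617, -0.586, -0.982], [0.015, 0.695, 0.719, 1.175], [0.0, 0.0, 0.0, 1.0]] [[468.5997807049194, 0.0, 244.70211227133538], [0.0, 468.5997807049194, 190.73958919496312], [0.0, 0.0, 1.0]]
scene bush_a_center [(0.75, [0.448, -0.012, 0.059])]
scene gauge_shoulder [(0.86, [0.548, -0.262, 0.081])]
scene gauge_nose [(0.58, [0.5, -0.245, 0.078])]
scene gauge [(0.61, [0.551, -0.26, 0.002])]
scene cradle [(0.9, [0.449, -0.07, -0.006]), (0.59, [0.439, -0.129, 0.057])]
scene crate_in [(0.58, [0.625, 0.194, 0.004]), (0.34, [0.442, 0.294, 0.003])]
scene tub_in [(0.78, [0.444, 0.297, 0.004])]
scene gear [(0.79, [0.366, -0.247, 0.004])]
scene hex_key [(0.6, [0.4, -0.372, -0.0])]
scene big_bolt []
scene tape_measure [(0.59, [0.43, -0.462, -0.0])]
scene bearing [(0.43, [0.444, -0.127, 0.059]), (0.42, [0.734, 0.324, 0.002])]
1.3
```

```bash
cat > h.py <<'E'
import numpy as np,cv2
def cloud(f):
    K=f['intrinsics'];z=f['range_z'];v,u=np.mgrid[:z.shape[0],:z.shape[1]]
    p=np.stack([(u-K[0,2])/K[0,0]*z,-(v-K[1,2])/K[1,1]*z,-z],-1)
    T=f['world_from_camera'];P=p@T[:3,:3].T+T[:3,3];P[z==0]=np.nan;return P
E
python3 - <<'E'
from h import *
for c in("top","scene"):
    f=dict(np.load(c+'0.npz'));P=cloud(f)
    def sel(x0,x1,y0,y1,z0,z1):
        m=(P[...,0]>x0)&(P[...,0]<x1)&(P[...,1]>y0)&(P[...,1]<y1)&(P[...,2]>z0)&(P[...,2]<z1);return P[m]
    for n,b in dict(bushA=(.39,.51,-.05,.03,.066,.1),bushB=(.38,.5,-.17,-.09,.066,.1),pin=(.47,.56,-.30,-.22,.085,.099),upright=(.5,.62,-.32,-.2,.099,.11),crate=(.52,.73,.09,.29,.07,.09),tub=(.34,.54,.2,.4,.07,.09)).items():
        q=sel(*b)
        if len(q)<8: print(c,n,len(q));continue
        (x,y),(w,h),a=cv2.minAreaRect(q[:,:2].astype(np.float32));m=q.mean(0)
        ev,V=np.linalg.eigh(np.cov(q[:,:2].T));d=V[:,1]
        print(c,n,len(q),'mean',m.round(4),'rect',np.round([x,y,w,h,a],4),'pc ang',round(np.degrees(np.arctan(d[1]/d[0])),1),'zmax',q[:,2].max().round(4))
    print(np.nanmedian(sel(.55,.7,-.15,.0,-.02,.02)[:,2]))
E
```

```text
top bushA 393 mean [ 0.4497 -0.0145  0.0768] rect [ 4.50200e-01 -1.42000e-02  4.54000e-02  8.02000e-02  8.41675e+01] pc ang -4.1 zmax 0.089
top bushB 388 mean [ 0.44   -0.1231  0.0771] rect [ 4.40500e-01 -1.23200e-01  4.53000e-02  8.07000e-02  8.40264e+01] pc ang -4.4 zmax 0.0879
top pin 188 mean [ 0.5282 -0.257   0.0916] rect [ 5.25800e-01 -2.62600e-01  4.50000e-02  6.69000e-02  8.39957e+01] pc ang -15.0 zmax 0.099
top upright 91 mean [ 0.5606 -0.2661  0.1025] rect [ 5.37800e-01 -2.59400e-01  4.74000e-02  7.05000e-02  7.49443e+01] pc ang 71.8 zmax 0.1079
top crate 357 mean [0.6296 0.1902 0.0757] rect [0.6334 0.1778 0.1587 0.1851 4.8708] pc ang -52.7 zmax 0.0892
top tub 351 mean [0.4425 0.3014 0.0746] rect [ 0.4408  0.296   0.1553  0.1562 52.2766] pc ang 29.5 zmax 0.0849
0.005303085916799843
scene bushA 263 mean [ 0.4505 -0.0213  0.0777] rect [ 4.51200e-01 -1.79000e-02  4.29000e-02  8.22000e-02  8.11062e+01] pc ang -6.4 zmax 0.0877
scene bushB 292 mean [ 0.4397 -0.1287  0.078 ] rect [ 4.4160e-01 -1.2620e-01  4.5800e-02  8.2100e-02  8.0518e+01] pc ang -6.3 zmax 0.0888
scene pin 156 mean [ 0.5288 -0.2612  0.0918] rect [ 5.27300e-01 -2.63400e-01  4.46000e-02  6.89000e-02  8.15073e+01] pc ang -27.2 zmax 0.0988
scene upright 95 mean [ 0.5609 -0.2656  0.1028] rect [ 0.5482 -0.2695  0.0707  0.0479  9.7228] pc ang 72.3 zmax 0.107
scene crate 343 mean [0.6396 0.1897 0.076 ] rect [ 0.6224  0.1906  0.1773  0.2204 84.4557] pc ang -42.8 zmax 0.09
scene tub 234 mean [0.4449 0.3096 0.0757] rect [ 0.4413  0.2978  0.1575  0.1576 33.4946] pc ang 65.1 zmax 0.0842
0.008338465203697298
```

View pics/top0.png

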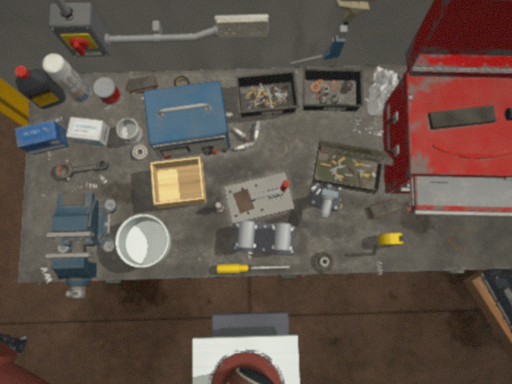

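View pics/scene0.png

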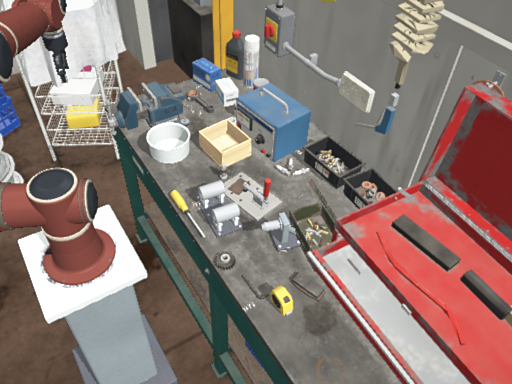

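Top picture: the tub is at about (143,240), the crate (178,181), the bushes (250,236) and (284,237), the gauge (325,197) and the gear (323,262). The scene picture agrees. Next I'll refine the pin's axis and the crate's yaw.

```bash
cat >> h.py <<'E'
from scipy.spatial.transform import Rotation as R
def quat(q): return R.from_quat([q[1],q[2],q[3],q[0]])
def down(yaw): # tool x at yaw (deg), z down
    return R.from_euler('z',yaw,degrees=True)*R.from_euler('x',180,degrees=True)
def delta(p0,R0,p1,R1):
    return np.r_[R0.inv().apply(np.array(p1)-p0)/.5,(R0.inv()*R1).as_rotvec()/1.5].round(4)
E
python3 - <<'E'
from h import *
from plant import cut_out
for c in("top","scene"):
    f=dict(np.load(c+'0.npz'));P=cloud(f)
    def sel(x0,x1,y0,y1,z0,z1):
        m=(P[...,0]>x0)&(P[...,0]<x1)&(P[...,1]>y0)&(P[...,1]<y1)&(P[...,2]>z0)&(P[...,2]<z1);return P[m]
    q=sel(.48,.545,-.30,-.22,.07,.099)
    for a in np.arange(.486,.546,.008):
        s=q[(q[:,0]>=a)&(q[:,0]<a+.008)]
        if len(s):print(c,'pin',a.round(3),len(s),'y',s[:,1].min().round(4),s[:,1].max().round(4),s[:,1].mean().round(4),'z',np.sort(s[:,2])[-5:].mean().round(4))
    u=sel(.52,.62,-.33,-.2,.093,.12)
    print('upright',cv2.minAreaRect(u[:,:2].astype(np.float32)),np.percentile(u[:,2],[50,90]))
    m=cut_out(c,'crate_in')
    if m:
        m=m[0]['pixels'];q=P[m];q=q[(q[:,2]>.069)&(q[:,2]<.085)]
        print('crate',cv2.minAreaRect(q[:,:2].astype(np.float32)))
    m=cut_out(c,'gauge')
    if m:
        m=m[0]['pixels'];q=P[m];
        for z0,z1 in((.0,.03),(.088,.099),(.099,.11)):
            s=q[(q[:,2]>z0)&(q[:,2]<z1)];print('gauge',z0,cv2.minAreaRect(s[:,:2].astype(np.float32)))
E
```

```text
top pin 0.486 2 y -0.2535 -0.2499 -0.2517 z 0.0877
top pin 0.494 22 y -0.2626 -0.2393 -0.2499 z 0.093
top pin 0.502 25 y -0.2631 -0.2389 -0.2502 z 0.0931
top pin 0.51 29 y -0.2666 -0.2391 -0.2529 z 0.0955
top pin 0.518 24 y -0.2666 -0.2427 -0.2544 z 0.0972
top pin 0.526 24 y -0.2708 -0.2432 -0.2564 z 0.0965
top pin 0.534 27 y -0.2736 -0.2458 -0.2591 z 0.0952
top pin 0.542 13 y -0.2791 -0.2482 -0.2662 z 0.0932
upright ((0.5474871397018433, -0.2633076608181), (0.05003516748547554, 0.05334591120481491), 79.18863677978516) [0.09993161 0.10409926]
crate ((0.6198422908782959, 0.19298255443572998), (0.1345604956150055, 0.15221938490867615), 5.102950096130371)
gauge 0.0 ((0.5686177015304565, -0.26793962717056274), (0.09002222120761871, 0.07517159730195999), 77.4266128540039)
gauge 0.088 ((0.539568305015564, -0.2534761130809784), (0.05025062710046768, 0.0847119390964508), 59.99747085571289)
gauge 0.099 ((0.5377858877182007, -0.2594311237335205), (0.04737802967429161, 0.07050476968288422), 74.94425201416016)
scene pin 0.494 25 y -0.2617 -0.2425 -0.2518 z 0.0927
scene pin 0.502 24 y -0.2637 -0.
[... 194 characters left out ...]
34 26 y -0.2746 -0.2445 -0.2636 z 0.0955
scene pin 0.542 11 y -0.2837 -0.2511 -0.2685 z 0.0936
upright ((0.5521089434623718, -0.2682385742664337), (0.060725148767232895, 0.04789545759558678), 6.817843914031982) [0.10055309 0.10525595]
crate ((0.6216202974319458, 0.1942407637834549), (0.13473008573055267, 0.15876303613185883), 5.468420505523682)
gauge 0.0 ((0.5745682120323181, -0.2500370144844055), (0.13124769926071167, 0.07423583418130875), 77.37922668457031)
gauge 0.088 ((0.5373390913009644, -0.2583915591239929), (0.0424361377954483, 0.08428893238306046), 61.9896354675293)
gauge 0.099 ((0.5472744107246399, -0.26972562074661255), (0.06947718560695648, 0.04730315878987312), 8.953890800476074)
```

Run:
```python
import cv2
a=cv2.imread('pics/top0.png')[165:225,290:370];b=cv2.imread('pics/scene0.png')[195:265,250:340]
a=cv2.resize(a,(480,360),interpolation=cv2.INTER_CUBIC);b=cv2.resize(b,(310,360)) if 0 else cv2.resize(b,(300,233),interpolation=cv2.INTER_CUBIC)
import numpy as np
o=np.zeros((360,780,3),np.uint8);o[:,:480]=a;o[:233,480:]=b;cv2.imwrite('pics/g.png',o)
```

```text
(no output)
```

View pics/g.png

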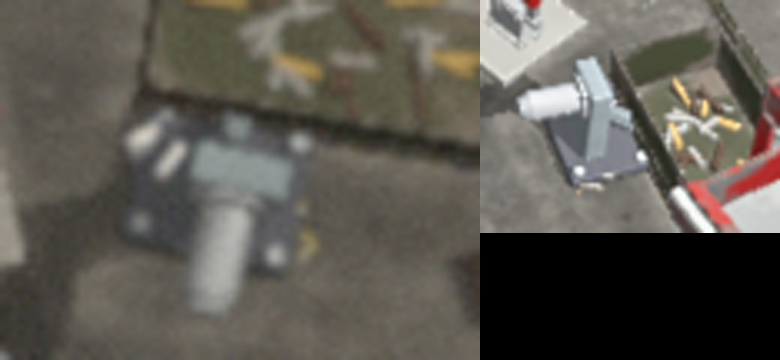

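```bash
cat >> h.py <<'E'
G=np.array([.5475,-.2612]);GY=-12.5
gd=np.array([np.cos(np.radians(GY)),np.sin(np.radians(GY))])
def go(*T):
    from plant import state
    s=state();p=np.array(s['tool_pos']);r=quat(s['tool_rot'])
    print('t',round(s['time'],2),p.round(4),'yaw',np.degrees(np.arctan2(r.as_matrix()[1,0],r.as_matrix()[0,0])).round(2),'tilt',r.as_matrix()[2].round(3),'F',np.round(s['contact_force'],1),'w',round(s['gripper_width'],3),'gf',np.round(s['grasp_force'],1))
    for x,y,z,yaw in T: print(delta(p,r,[x,y,z],down(yaw)))
E
python3 -c "
from h import *
go((.45,-.0145,.16,174.7))"
```

```text
t 1.5 [0.1982 0.5927 0.2313] yaw 161.51 tilt [ 0. -0. -1.] F [0.3 0.9 0.5] w 0.997 gf 0.0
[-0.8627 -0.9919  0.1426 -0.     -0.     -0.1535]
```

Call:
jog_arm(motion="100 -0.8627 -0.9919 0.1426 0 0 -0.1535; 100 -0.8627 -0.9919 0.1426 0 0 -0.1535; 100 -0.8627 -0.9919 0.1426 0 0 -0.1535; 100 -0.8627 -0.9919 0.1426 0 0 -0.1535; 100 -0.8627 -0.9919 0.1426 0 0 -0.1535")

```text
time: 2.12
tool_pos: [0.3177, 0.304, 0.1977]
tool_rot: [0.001, 0.046, 0.999, 0.0]
contact_force: [0.6, -0.6, -0.6]
gripper_width: 1.004
grasp_force: 0.0
```

```bash
python3 -c "
from h import *
go((.45,-.0145,.16,174.7))"
```

```text
t 2.12 [0.3177 0.304  0.1977] yaw 174.74 tilt [-0.001  0.001 -1.   ] F [ 0.6 -0.6 -0.6] w 1.004 gf 0.0
[-3.218e-01 -6.101e-01  7.530e-02  3.000e-04  7.000e-04  5.000e-04]
```

Call:
jog_arm(motion="100 -0.31 -0.58 0.075 0 0 0; 100 -0.31 -0.58 0.075 0 0 0; 100 -0.31 -0.58 0.075 0 0 0; 100 -0.31 -0.58 0.075 0 0 0; 100 -0.31 -0.58 0.075 0 0 0")

```text
time: 2.75
tool_pos: [0.4383, 0.0175, 0.1625]
tool_rot: [0.001, 0.046, 0.999, 0.0]
contact_force: [0.2, 0.7, 0.1]
gripper_width: 0.998
grasp_force: 0.0
```

```bash
python3 -c "
from h import *
go((.45,-.0145,.16,174.7))"
```

```text
t 2.75 [0.4383 0.0175 0.1625] yaw 174.67 tilt [-0.002  0.    -1.   ] F [0.2 0.7 0.1] w 0.998 gf 0.0
[-0.0292 -0.0615  0.0051  0.0001  0.0012 -0.0003]
```

Call:
jog_arm(motion="100 -0.025 -0.045 0.02 0 0 0; 100 -0.025 -0.045 0.02 0 0 0; 100 -0.025 -0.045 0.02 0 0 0; 100 -0.025 -0.045 0.02 0 0 0; 100 -0.025 -0.045 0.02 0 0 0")

```text
time: 3.38
tool_pos: [0.448, -0.0032, 0.1526]
tool_rot: [0.0, 0.045, 0.999, -0.0]
contact_force: [-0.3, 1.1, -0.7]
gripper_width: 1.0
grasp_force: 0.0
```

```bash
python3 -c "
from h import *
go((.45,-.0145,.037,174.7))"
```

```text
t 3.38 [ 0.448  -0.0032  0.1526] yaw 174.79 tilt [-0.001  0.    -1.   ] F [-0.3  1.1 -0.7] w 1.0 gf 0.0
[-0.0058 -0.0222  0.2311  0.      0.0005  0.0011]
```

Call:
jog_arm(motion="100 -0.006 -0.022 0.08 0 0 0; 100 -0.006 -0.022 0.16 0 0 0; 100 -0.006 -0.022 0.231 0 0 0; 100 -0.006 -0.022 0.231 0 0 0; 100 -0.006 -0.022 0.231 0 0 0")

```text
time: 4.0
tool_pos: [0.4511, -0.0151, 0.0382]
tool_rot: [0.001, 0.046, 0.999, -0.0]
contact_force: [0.6, 0.1, 0.5]
gripper_width: 0.998
grasp_force: 0.0
```

Call:
jog_arm(motion="40 0 0 0 0 0 0; 40 0 0 0 0 0 0; 40 0 0 0 0 0 0; 40 0 0 0 0 0 0; 40 0 0 0 0 0 0")

```text
time: 4.62
tool_pos: [0.4515, -0.0129, 0.0391]
tool_rot: [0.001, 0.047, 0.999, 0.003]
contact_force: [-1.7, 10.0, 10.4]
gripper_width: 0.549
grasp_force: 61.7
```

```bash
python3 -c "
from h import *
go((.45,-.0145,.037,174.7))"
```

```text
t 4.62 [ 0.4515 -0.0129  0.0391] yaw 174.64 tilt [-0.002  0.006 -1.   ] F [-1.7 10.  10.4] w 0.549 gf 61.7
[ 0.0028 -0.0035  0.0042  0.004   0.0015 -0.0007]
```

Call:
jog_arm(motion="40 0 0 -0.06 0 0 0; 40 0 0 -0.12 0 0 0; 40 0 0 -0.2 0 0 0; 40 0 0 -0.2 0 0 0; 40 0 0 -0.2 0 0 0")

```text
time: 5.25
tool_pos: [0.4487, -0.015, 0.1347]
tool_rot: [-0.001, 0.046, 0.999, 0.0]
contact_force: [-0.7, 0.2, -5.8]
gripper_width: 0.55
grasp_force: 64.6
```

```bash
cat >> h.py <<'E'
G=np.array([.5475,-.2592])
def pin(d,z=.0605): q=G-gd*d;return (q[0],q[1],z,180+GY)
E
python3 -c "
from h import *
go(pin(125,.14) if 0 else pin(.125,.13))"
```

```text
t 5.25 [ 0.4487 -0.015   0.1347] yaw 174.7 tilt [ 0.003  0.    -1.   ] F [-0.7  0.2 -5.8] w 0.55 gf 64.6
[ 6.200e-03 -4.367e-01  9.300e-03  1.000e-04 -1.900e-03  8.370e-02]
```

Call:
jog_arm(motion="40 0.006 -0.1 0.01 0 0 0.0837; 40 0.006 -0.22 0.01 0 0 0.0837; 40 0.006 -0.33 0.01 0 0 0.0837; 40 0.006 -0.41 0.01 0 0 0.0837; 40 0.006 -0.4367 0.01 0 0 0.0837")

```text
time: 5.88
tool_pos: [0.425, -0.2334, 0.1288]
tool_rot: [-0.002, 0.11, 0.994, 0.001]
contact_force: [-1.1, 0.9, -4.5]
gripper_width: 0.547
grasp_force: 64.9
```

Call:
jog_arm(motion="40 0 0 0.07 0 0 0; 40 0 0 0.1 0 0 0; 40 0 0 0.1 0 0 0; 40 0 0 0.1 0 0 0; 40 0 0 0.1 0 0 0")

```text
time: 6.5
tool_pos: [0.4278, -0.2328, 0.0831]
tool_rot: [0.001, 0.109, 0.994, -0.001]
contact_force: [0.6, 0.2, -4.7]
gripper_width: 0.544
grasp_force: 64.8
```

Run:
```python
from h import *
from plant import *
go(pin(.125),pin(.105))
o=[]
for c,(r0,c0) in(("top",(165,270)),("scene",(180,210))):
    f=grab_frame(c);np.savez(c+'1.npz',**f)
    o.append(cv2.resize(f['color'][r0:r0+80,c0:c0+100,::-1],(400,320),interpolation=cv2.INTER_CUBIC))
    P=cloud(f)
    m=(P[...,0]>.37)&(P[...,0]<.56)&(P[...,1]>-.31)&(P[...,1]<-.18)&(P[...,2]>.06)&(P[...,2]<.125)
    q=P[m];s=(q[:,:2]-G)@gd;l=(q[:,:2]-G)@np.array([-gd[1],gd[0]])
    for a in np.arange(-.18,0,.008):
        k=(s>=a)&(s<a+.008)
        if k.sum()>3:print(c,a.round(3),k.sum(),'lat',l[k].min().round(4),l[k].max().round(4),l[k].mean().round(4),'ztop',np.percentile(q[k,2],90).round(4))
cv2.imwrite('pics/pre.png',np.hstack(o))
```

```text
t 6.5 [ 0.4278 -0.2328  0.0831] yaw 167.53 tilt [-0.002 -0.001 -1.   ] F [ 0.6  0.2 -4.7] w 0.544 gf 64.8
[ 0.0049  0.0003  0.0452 -0.0007  0.0015  0.0004]
[-0.0351  0.0002  0.0453 -0.0007  0.0015  0.0004]
top -0.164 51 lat -0.0251 0.0213 -0.0011 ztop 0.1229
top -0.156 20 lat -0.0213 0.0219 0.0101 ztop 0.1227
top -0.148 12 lat 0.0096 0.0225 0.017 ztop 0.1214
top -0.02 8 lat -0.0144 0.0114 0.0003 ztop 0.0915
top -0.012 25 lat -0.0166 0.0107 -0.0021 ztop 0.0971
top -0.004 39 lat -0.0203 0.0156 -0.0017 ztop 0.0993
scene -0.164 58 lat -0.0273 0.0217 -0.0027 ztop 0.1232
scene -0.156 38 lat -0.0241 0.0188 -0.012 ztop 0.1239
scene -0.148 29 lat -0.0261 0.0115 -0.013 ztop 0.1245
scene -0.14 43 lat -0.0292 0.0244 -0.0142 ztop 0.1228
scene -0.132 18 lat -0.0376 0.0294 -0.0138 ztop 0.1203
scene -0.124 13 lat -0.0375 0.0085 -0.0299 ztop 0.1194
scene -0.1 7 lat -0.0256 -0.0188 -0.0221 ztop 0.1116
scene -0.092 28 lat -0.0247 0.0174 -0.0124 ztop 0.1224
scene -0.084 8 lat -0.0209 -0.0059 -0.0157 ztop 0.1229
scene -0.06 6 lat -0.0106 0.0028 -0.0024 ztop 0.0889
scene -0.052 26 lat -0.0122 0.0105 -0.0039 ztop 0.0941
scene -0.044 22 lat -0.0138 0.0096 -0.0042 ztop 0.0955
scene -0.036 25 lat -0.0131 0.011 -0.0048 ztop 0.0944
scene -0.028 24 lat -0.014 0.011 -0.0053 ztop 0.0953
scene -0.02 24 lat -0.0135 0.0109 -0.0054 ztop 0.0955
scene -0.012 24 lat -0.0173 0.0078 -0.0067 ztop 0.0936
scene -0.004 33 lat -0.0241 0.0088 -0.0084 ztop 0.0991
```

View pics/pre.png

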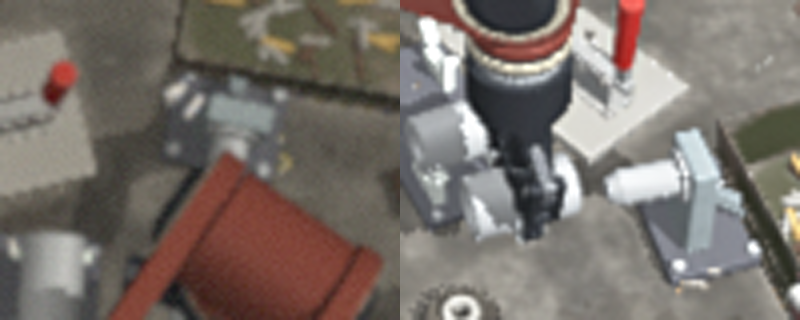

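Run:
```python
from h import *
f=dict(np.load('scene1.npz'));f0=dict(np.load('scene0.npz'))
for f in(f,f0):
    P=cloud(f);q=P.reshape(-1,3)
    for b in((.405,.475,-.17,-.09),(.415,.485,-.06,.03),(.405,.475,-.28,-.19)):
        m=(q[:,0]>b[0])&(q[:,0]<b[1])&(q[:,1]>b[2])&(q[:,1]<b[3])&(q[:,2]>.06)&(q[:,2]<.127)
        if m.sum()>20:print(b,m.sum(),np.percentile(q[m,2],[80,90,97]).round(4))
P=cloud(dict(np.load('scene0.npz'))).reshape(-1,3)
m=(P[:,0]>.50)&(P[:,0]<.538)&(P[:,1]>-.29)&(P[:,1]<-.23)&(P[:,2]>.06)&(P[:,2]<.11);print(np.percentile(P[m,2],[80,90,97]))
```

```text
(0.405, 0.475, -0.17, -0.09) 191 [0.0826 0.0839 0.0863]
(0.405, 0.475, -0.28, -0.19) 150 [0.1243 0.1253 0.1263]
(0.405, 0.475, -0.17, -0.09) 290 [0.0823 0.0835 0.0856]
(0.415, 0.485, -0.06, 0.03) 255 [0.0823 0.0836 0.0854]
[0.09382659 0.09483632 0.09665415]
```

Call:
jog_arm(motion="40 0.005 0 0.025 0 0 0; 40 0.005 0 0.044 0 0 0; 40 0.005 0 0.044 0 0 0; 40 -0.015 0 0.044 0 0 0; 40 -0.03 0 0.044 0 0 0")

```text
time: 7.22
tool_pos: [0.4427, -0.2362, 0.0603]
tool_rot: [0.001, 0.109, 0.994, -0.0]
contact_force: [0.2, -0.5, -5.0]
gripper_width: 0.55
grasp_force: 64.9
```

Call:
jog_arm(motion="40 0 0 0 0 0 0; 40 0 0 0 0 0 0; 40 -0.005 0 0 0 0 0; 40 -0.01 0 0 0 0 0; 40 -0.01 0 0 0 0 0")

```text
time: 7.85
tool_pos: [0.4465, -0.2368, 0.0598]
tool_rot: [0.0, 0.109, 0.994, -0.0]
contact_force: [1.0, -0.3, -4.5]
gripper_width: 0.551
grasp_force: 64.9
```

```bash
python3 -c "
from h import *
go(pin(.098),pin(.09),pin(.04))"
```

```text
t 7.85 [ 0.4465 -0.2368  0.0598] yaw 167.51 tilt [-0. -0. -1.] F [ 1.  -0.3 -4.5] w 0.551 gf 64.9
[-0.0108 -0.     -0.0014 -0.      0.0001  0.0001]
[-0.0268 -0.     -0.0014 -0.      0.0001  0.0001]
[-1.268e-01 -1.000e-04 -1.400e-03 -0.000e+00  1.000e-04  1.000e-04]
```

Call:
jog_arm(motion="40 -0.006 0 -0.0014 0 0 0; 40 -0.012 0 -0.0014 0 0 0; 40 -0.018 0 -0.0014 0 0 0; 40 -0.024 0 -0.0014 0 0 0; 40 -0.03 0 -0.0014 0 0 0")

```text
time: 8.48
tool_pos: [0.4612, -0.24, 0.0603]
tool_rot: [-0.0, 0.109, 0.994, 0.0]
contact_force: [0.2, 0.3, -4.6]
gripper_width: 0.547
grasp_force: 64.9
```

Call:
jog_arm(motion="40 -0.004 0 0 0 0 0; 40 -0.008 0 0 0 0 0; 40 -0.012 0 0 0 0 0; 40 -0.012 0 0 0 0 0; 40 -0.012 0 0 0 0 0")

```text
time: 9.1
tool_pos: [0.4668, -0.2412, 0.0604]
tool_rot: [-0.0, 0.109, 0.994, 0.0]
contact_force: [0.9, 0.5, -4.4]
gripper_width: 0.547
grasp_force: 64.9
```

```bash
python3 -c "
from h import *
go(pin(.08),pin(.04))"
```

```text
t 9.1 [ 0.4668 -0.2412  0.0604] yaw 167.5 tilt [ 0.  0. -1.] F [ 0.9  0.5 -4.4] w 0.547 gf 64.9
[-0.0053 -0.0002 -0.0003  0.     -0.0001  0.    ]
[-0.0853 -0.0002 -0.0003  0.     -0.0001  0.    ]
```

Call:
jog_arm(motion="40 -0.01 0 0 0 0 0; 40 -0.02 0 0 0 0 0; 40 -0.03 0 0 0 0 0; 40 -0.035 0 0 0 0 0; 40 -0.035 0 0 0 0 0")

```text
time: 9.72
tool_pos: [0.4841, -0.2451, 0.0604]
tool_rot: [-0.0, 0.109, 0.994, 0.0]
contact_force: [-0.2, 0.1, -3.7]
gripper_width: 0.549
grasp_force: 64.9
```

Call:
jog_arm(motion="40 -0.008 0 0 0 0 0; 40 -0.016 0 0 0 0 0; 40 -0.024 0 0 0 0 0; 40 -0.03 0 0 0 0 0; 40 -0.03 0 0 0 0 0")

```text
time: 10.35
tool_pos: [0.4989, -0.2484, 0.0604]
tool_rot: [0.0, 0.109, 0.994, -0.0]
contact_force: [-0.6, 0.1, -4.7]
gripper_width: 0.55
grasp_force: 64.9
```

```bash
python3 -c "
from h import *
go(pin(.04),pin(.13))"
```

```text
t 10.35 [ 0.4989 -0.2484  0.0604] yaw 167.51 tilt [-0. -0. -1.] F [-0.6  0.1 -4.7] w 0.55 gf 64.9
[-0.0197 -0.0001 -0.0001 -0.      0.      0.0001]
[ 1.603e-01 -1.000e-04 -1.000e-04 -0.000e+00  0.000e+00  1.000e-04]
```

Call:
jog_arm(motion="40 -0.005 0 0 0 0 0; 40 -0.01 0 0 0 0 0; 40 -0.015 0 0 0 0 0; 40 -0.02 0 0 0 0 0; 40 -0.02 0 0 0 0 0")

```text
time: 10.98
tool_pos: [0.5086, -0.2506, 0.0605]
tool_rot: [0.0, 0.109, 0.994, -0.0]
contact_force: [-0.8, 0.8, -4.3]
gripper_width: 0.548
grasp_force: 64.9
```

Call:
jog_arm(motion="40 -0.002 0 0 0 0 0; 40 -0.004 0 0 0 0 0; 40 -0.004 0 0 0 0 0; 40 -0.004 0 0 0 0 0; 40 -0.004 0 0 0 0 0")

```text
time: 11.6
tool_pos: [0.51, -0.2508, 0.0603]
tool_rot: [-0.0, 0.109, 0.994, 0.0]
contact_force: [-2.5, 0.4, -3.6]
gripper_width: 0.547
grasp_force: 65.0
```

Call:
jog_arm(motion="40 -0.002 0 0 0 0 0; 40 -0.003 0 0 0 0 0; 40 -0.003 0 0 0 0 0; 40 -0.003 0 0 0 0 0; 40 -0.003 0 0 0 0 0")

```text
time: 12.22
tool_pos: [0.5101, -0.2508, 0.0601]
tool_rot: [-0.002, 0.109, 0.994, 0.0]
contact_force: [-9.3, 2.3, -0.4]
gripper_width: 0.55
grasp_force: 65.4
```

```bash
python3 -c "
from h import *
go(pin(.12),pin(.135))"
```

```text
t 12.22 [ 0.5101 -0.2508  0.0601] yaw 167.49 tilt [ 0.005  0.    -1.   ] F [-9.3  2.3 -0.4] w 0.55 gf 65.4
[ 1.632e-01 -3.000e-04 -1.000e-04  3.000e-04 -3.200e-03 -1.000e-04]
[ 1.932e-01 -3.000e-04  1.000e-04  3.000e-04 -3.200e-03 -1.000e-04]
```

Call:
jog_arm(motion="40 0.03 0 0 0 0 0; 40 0.08 0 0 0 0 0; 40 0.13 0 0 0 0 0; 40 0.18 0 0 0 0 0; 40 0.195 0 0 0 0 0")

```text
time: 12.85
tool_pos: [0.4155, -0.2296, 0.0601]
tool_rot: [0.0, 0.109, 0.994, -0.0]
contact_force: [-0.1, 1.1, -5.0]
gripper_width: 0.551
grasp_force: 64.9
```

```bash
python3 -c "
from h import *
P=cloud(dict(np.load('top0.npz')))
m=(P[...,1]>.08)&(P[...,1]<.3)&(P[...,0]>.5)&(P[...,0]<1.0)&(P[...,2]>.1)
q=P[m];print(q[:,0].min(),np.percentile(q[:,0],2),q[:,2].max())
i=np.argsort(q[:,0])[:8];print(q[i].round(3))
m=(P[...,1]>-.2)&(P[...,1]<.3)&(P[...,0]>.35)&(P[...,0]<.68)&(P[...,2]>.1);print('high stuff',P[m].round(3)[:10],m.sum())
go(pin(.13,.2),(.616,.194,.2,185.3))"
```

```text
0.6929606784297682 0.6995086077381926 0.2649920966606889
[[0.693 0.221 0.148]
 [0.693 0.228 0.115]
 [0.694 0.227 0.102]
 [0.694 0.227 0.146]
 [0.694 0.221 0.134]
 [0.694 0.227 0.134]
 [0.694 0.231 0.145]
 [0.694 0.226 0.111]]
high stuff [[ 0.597 -0.13   0.134]
 [ 0.596 -0.132  0.136]
 [ 0.595 -0.135  0.14 ]
 [ 0.597 -0.139  0.132]
 [ 0.596 -0.141  0.136]
 [ 0.592 -0.126  0.14 ]
 [ 0.592 -0.129  0.142]
 [ 0.593 -0.132  0.138]
 [ 0.592 -0.135  0.142]
 [ 0.593 -0.138  0.136]] 52
t 12.85 [ 0.4155 -0.2296  0.0601] yaw 167.48 tilt [-0.001  0.    -1.   ] F [-0.1  1.1 -5. ] w 0.551 gf 64.9
[-0.0108 -0.0006 -0.2798  0.      0.0004 -0.0003]
[-2.080e-01  9.141e-01 -2.796e-01 -0.000e+00  4.000e-04 -2.074e-01]
```

Call:
jog_arm(motion="40 0 0 -0.1 0 0 0; 40 0 0 -0.2 0 0 0; 40 0 0.08 -0.28 0 0 -0.03; 40 -0.03 0.18 -0.28 0 0 -0.06; 40 -0.06 0.29 -0.28 0 0 -0.09")

```text
time: 13.48
tool_pos: [0.4789, -0.0942, 0.2021]
tool_rot: [0.002, 0.041, 0.999, -0.001]
contact_force: [0.3, -1.2, -3.7]
gripper_width: 0.545
grasp_force: 64.9
```

```bash
python3 -c "
from h import *
go((.612,.194,.19,185.3))"
```

```text
t 13.47 [ 0.4789 -0.0942  0.2021] yaw 175.25 tilt [-0.005 -0.001 -1.   ] F [ 0.3 -1.2 -3.7] w 0.545 gf 64.9
[-0.2175  0.5965  0.0246 -0.0009  0.0031 -0.1169]
```

Call:
jog_arm(motion="40 -0.045 0.11 0 0 0 -0.03; 40 -0.09 0.22 0 0 0 -0.06; 40 -0.13 0.34 0 0 0 -0.09; 40 -0.17 0.46 0 0 0 -0.117; 40 -0.2 0.56 0.01 0 0 -0.117")

```text
time: 14.1
tool_pos: [0.6017, 0.1784, 0.1961]
tool_rot: [0.002, -0.047, 0.999, 0.0]
contact_force: [0.8, 0.1, -4.1]
gripper_width: 0.542
grasp_force: 64.9
```

Call:
jog_arm(motion="40 -0.005 0.02 0 0 0 0; 40 -0.005 0.02 0 0 0 0; 40 -0.005 0.02 0 0 0 0; 40 -0.005 0.02 0 0 0 0; 40 -0.005 0.02 0 0 0 0")

```text
time: 14.72
tool_pos: [0.6018, 0.185, 0.1957]
tool_rot: [0.0, -0.046, 0.999, 0.0]
contact_force: [-0.5, 0.8, -4.9]
gripper_width: 0.549
grasp_force: 65.0
```

```bash
python3 -c "
from h import *
go((.612,.194,.08,185.3),(.612,.194,.011,185.3))"
```

```text
t 14.72 [0.6018 0.185  0.1957] yaw -174.78 tilt [-0.001  0.    -1.   ] F [-0.5  0.8 -4.9] w 0.549 gf 65.0
[-0.0219  0.0161  0.2314  0.      0.0003 -0.0009]
[-2.180e-02  1.610e-02  3.694e-01  0.000e+00  3.000e-04 -9.000e-04]
```

Call:
jog_arm(motion="40 -0.022 0.016 0.05 0 0 0; 40 -0.022 0.016 0.13 0 0 0; 40 -0.022 0.016 0.22 0 0 0; 40 -0.022 0.016 0.3 0 0 0; 40 -0.022 0.016 0.345 0 0 0")

```text
time: 15.35
tool_pos: [0.6104, 0.1941, 0.0203]
tool_rot: [-0.002, -0.046, 0.999, -0.0]
contact_force: [0.2, -0.6, -4.7]
gripper_width: 0.541
grasp_force: 65.0
```

Call:
jog_arm(motion="40 0 0 0.002 0 0 0; 40 0 0 0.004 0 0 0; 40 0 0 0.008 0 0 0; 40 0 0 0.012 0 0 0; 40 0 0 0.016 0 0 0")

```text
time: 15.98
tool_pos: [0.6122, 0.195, 0.0154]
tool_rot: [0.0, -0.046, 0.999, 0.0]
contact_force: [-0.3, -0.5, -4.9]
gripper_width: 0.549
grasp_force: 65.0
```

Call:
jog_arm(motion="40 0 0 0.003 0 0 0; 40 0 0 0.006 0 0 0; 40 0 0 0.009 0 0 0; 40 0 0 0.011 0 0 0; 40 0 0 0.011 0 0 0")

```text
time: 16.6
tool_pos: [0.6119, 0.1948, 0.0103]
tool_rot: [-0.0, -0.046, 0.999, -0.0]
contact_force: [-5.2, -1.7, 3.8]
gripper_width: 0.546
grasp_force: 65.9
```

Call:
jog_arm(motion="40 0 0 0.001 0 0 0; 40 0 0 0.001 0 0 0; 75 0 0 0.001 0 0 0; 75 0 0 0.001 0 0 0; 75 0 0 0.001 0 0 0")

```text
time: 17.23
tool_pos: [0.6124, 0.1949, 0.0092]
tool_rot: [0.001, -0.046, 0.999, 0.0]
contact_force: [-0.4, 0.3, 0.8]
gripper_width: 0.748
grasp_force: 0.0
```

Call:
jog_arm(motion="75 0 0 0 0 0 0; 75 0 0 -0.04 0 0 0; 75 0 0 -0.12 0 0 0; 75 0 0 -0.22 0 0 0; 75 0 0 -0.34 0 0 0")

```text
time: 17.85
tool_pos: [0.6114, 0.1948, 0.181]
tool_rot: [-0.0, -0.046, 0.999, -0.0]
contact_force: [1.1, 0.7, 0.0]
gripper_width: 0.752
grasp_force: 0.0
```

Run:
```python
from h import *
go((.4415,-.1225,.15,174.7))
```

```text
t 17.85 [0.6114 0.1948 0.181 ] yaw -174.7 tilt [ 0.001 -0.    -1.   ] F [1.1 0.7 0. ] w 0.752 gf 0.0
[ 3.968e-01 -6.005e-01  6.220e-02 -1.000e-04 -3.000e-04  1.233e-01]
```

Call:
jog_arm(motion="100 0.07 -0.1 0 0 0 0.03; 100 0.14 -0.21 0 0 0 0.06; 100 0.21 -0.32 0 0 0 0.09; 100 0.28 -0.43 0.02 0 0 0.1233; 100 0.35 -0.53 0.04 0 0 0.1233")

```text
time: 18.48
tool_pos: [0.4657, -0.0799, 0.1621]
tool_rot: [0.002, 0.046, 0.999, -0.001]
contact_force: [0.7, -1.6, 0.1]
gripper_width: 1.0
grasp_force: 0.0
```

Run:
```python
from h import *
go((.4415,-.1215,.11,174.7))
```

```text
t 18.48 [ 0.4657 -0.0799  0.1621] yaw 174.71 tilt [-0.004 -0.001 -1.   ] F [ 0.7 -1.6  0.1] w 1.0 gf 0.0
[ 4.080e-02 -8.720e-02  1.041e-01 -7.000e-04  2.400e-03  1.000e-04]
```

Call:
jog_arm(motion="100 0.03 -0.075 0 0 0 0; 100 0.04 -0.08 0.02 0 0 0; 100 0.04 -0.08 0.06 0 0 0; 100 0.04 -0.08 0.09 0 0 0; 100 0.04 -0.08 0.09 0 0 0")

```text
time: 19.1
tool_pos: [0.4418, -0.1151, 0.1139]
tool_rot: [-0.001, 0.046, 0.999, 0.001]
contact_force: [-0.3, -0.3, 0.3]
gripper_width: 1.002
grasp_force: 0.0
```

Run:
```python
from h import *
from plant import *
go((.4415,-.1215,.038,174.7))
f=grab_frame('scene');cv2.imwrite('pics/mid.png',f['color'][:,:,::-1])
```

```text
t 19.1 [ 0.4418 -0.1151  0.1139] yaw 174.76 tilt [ 0.003  0.001 -1.   ] F [-0.3 -0.3  0.3] w 1.002 gf 0.0
[-0.0011 -0.013   0.1517  0.0008 -0.0018  0.0007]
```

View pics/mid.png

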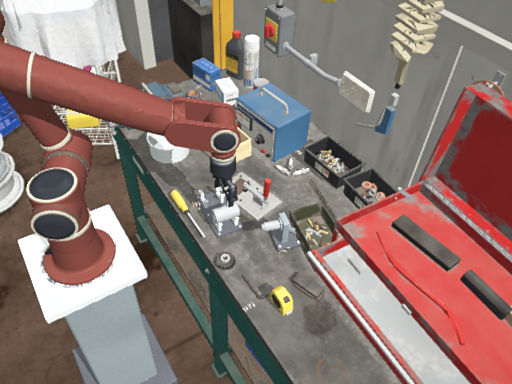

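The gripper is above bush B at about (225,205). The rest looks undisturbed, and the crate is hidden behind the arm. Going down to grasp.

Call:
jog_arm(motion="100 -0.001 -0.013 0.03 0 0 0; 100 -0.001 -0.013 0.09 0 0 0; 100 -0.001 -0.013 0.151 0 0 0; 100 -0.001 -0.013 0.151 0 0 0; 100 -0.001 -0.013 0.151 0 0 0")

```text
time: 19.77
tool_pos: [0.4431, -0.1231, 0.0406]
tool_rot: [0.001, 0.046, 0.999, -0.0]
contact_force: [-0.3, -0.3, 1.1]
gripper_width: 1.002
grasp_force: 0.0
```

Call:
jog_arm(motion="40 0 0 0 0 0 0; 40 0 0 0 0 0 0; 40 0 0 0 0 0 0; 40 0 0 0 0 0 0; 40 0 0 0 0 0 0")

```text
time: 20.4
tool_pos: [0.4433, -0.1226, 0.0412]
tool_rot: [0.001, 0.046, 0.999, 0.0]
contact_force: [-1.5, 2.8, 5.6]
gripper_width: 0.548
grasp_force: 62.0
```

Call:
jog_arm(motion="40 0 0 -0.06 0 0 0; 40 0 0 -0.12 0 0 0; 40 0 0 -0.2 0 0 0; 40 0 0 -0.2 0 0 0; 40 0 0 -0.2 0 0 0")

```text
time: 21.02
tool_pos: [0.4412, -0.1222, 0.1376]
tool_rot: [-0.001, 0.046, 0.999, 0.001]
contact_force: [0.1, -0.2, -4.3]
gripper_width: 0.549
grasp_force: 64.3
```

```bash
python3 -c "
from h import *
go(pin(.125,.13))"
```

```text
t 21.02 [ 0.4412 -0.1222  0.1376] yaw 174.7 tilt [ 0.003  0.001 -1.   ] F [ 0.1 -0.2 -4.3] w 0.549 gf 64.3
[ 0.011  -0.2219  0.015   0.0005 -0.0019  0.0838]
```

Call:
jog_arm(motion="40 0.011 -0.08 0.015 0 0 0.0838; 40 0.011 -0.16 0.015 0 0 0.0838; 40 0.011 -0.222 0.015 0 0 0.0838; 40 0.011 -0.222 0.06 0 0 0.0838; 40 0.011 -0.222 0.12 0 0 0.0838")

```text
time: 21.65
tool_pos: [0.4255, -0.2325, 0.0769]
tool_rot: [-0.001, 0.109, 0.994, 0.001]
contact_force: [-0.1, 0.3, -4.2]
gripper_width: 0.546
grasp_force: 64.4
```

```bash
python3 -c "
from h import *
go(pin(.125,.0625))"
```

```text
t 21.65 [ 0.4255 -0.2325  0.0769] yaw 167.43 tilt [ 0.002  0.001 -1.   ] F [-0.1  0.3 -4.2] w 0.546 gf 64.4
[ 0.0001  0.0007  0.0289  0.0008 -0.0016 -0.0008]
```

Call:
jog_arm(motion="40 0 0.0007 0.028 0 0 0; 40 0 0.0007 0.028 0 0 0; 40 0 0.0007 0.028 0 0 0; 40 -0.015 0.0007 0.028 0 0 0; 40 -0.03 0.0007 0.028 0 0 0")

```text
time: 22.28
tool_pos: [0.4426, -0.2362, 0.0668]
tool_rot: [0.001, 0.109, 0.994, -0.001]
contact_force: [0.2, 0.8, -4.6]
gripper_width: 0.551
grasp_force: 64.3
```

Call:
jog_arm(motion="40 0 0 0 0 0 0; 40 -0.004 0 0 0 0 0; 40 -0.008 0 0 0 0 0; 40 -0.012 0 0 0 0 0; 40 -0.012 0 0 0 0 0")

```text
time: 22.9
tool_pos: [0.4473, -0.2369, 0.0657]
tool_rot: [0.0, 0.109, 0.994, -0.0]
contact_force: [-0.2, 0.8, -4.3]
gripper_width: 0.548
grasp_force: 64.3
```

```bash
python3 -c "
from h import *
go(pin(.096,.0625),pin(.09,.0625))"
```

```text
t 22.9 [ 0.4473 -0.2369  0.0657] yaw 167.5 tilt [-0. -0. -1.] F [-0.2  0.8 -4.3] w 0.548 gf 64.3
[-0.0133 -0.0001  0.0064 -0.      0.     -0.    ]
[-0.0253 -0.0001  0.0064 -0.      0.     -0.    ]
```

Call:
jog_arm(motion="40 0 0 0.0064 0 0 0; 40 -0.005 0 0.0064 0 0 0; 40 -0.01 0 0.0064 0 0 0; 40 -0.015 0 0.0064 0 0 0; 40 -0.018 0 0.0064 0 0 0")

```text
time: 23.52
tool_pos: [0.4563, -0.239, 0.0626]
tool_rot: [0.0, 0.109, 0.994, -0.0]
contact_force: [-0.0, 0.7, -4.0]
gripper_width: 0.548
grasp_force: 64.3
```

Call:
jog_arm(motion="40 -0.002 0 0 0 0 0; 40 -0.004 0 0 0 0 0; 40 -0.006 0 0 0 0 0; 40 -0.008 0 0 0 0 0; 40 -0.008 0 0 0 0 0")

```text
time: 24.15
tool_pos: [0.4599, -0.2398, 0.0625]
tool_rot: [0.0, 0.109, 0.994, -0.0]
contact_force: [0.8, -0.1, -4.2]
gripper_width: 0.549
grasp_force: 64.3
```

```bash
python3 -c "
from h import *
go(pin(.09,.0625))"
```

```text
t 24.15 [ 0.4599 -0.2398  0.0625] yaw 167.5 tilt [-0. -0. -1.] F [ 0.8 -0.1 -4.2] w 0.549 gf 64.3
[ 0.0006 -0.      0.     -0.      0.     -0.0001]
```

Call:
jog_arm(motion="40 -0.002 0 0 0 0 0; 40 -0.004 0 0 0 0 0; 40 -0.006 0 0 0 0 0; 40 -0.006 0 0 0 0 0; 40 -0.006 0 0 0 0 0")

```text
time: 24.78
tool_pos: [0.4628, -0.2403, 0.0625]
tool_rot: [-0.0, 0.109, 0.994, 0.0]
contact_force: [-0.2, -0.4, -4.4]
gripper_width: 0.545
grasp_force: 64.3
```

Call:
jog_arm(motion="40 -0.002 0 0 0 0 0; 40 -0.003 0 0 0 0 0; 40 -0.003 0 0 0 0 0; 40 -0.003 0 0 0 0 0; 40 -0.003 0 0 0 0 0")

```text
time: 25.4
tool_pos: [0.464, -0.2406, 0.0624]
tool_rot: [-0.0, 0.109, 0.994, 0.0]
contact_force: [-3.1, 1.3, -3.0]
gripper_width: 0.546
grasp_force: 64.4
```

Call:
jog_arm(motion="40 -0.002 0 0 0 0 0; 40 -0.003 0 0 0 0 0; 40 -0.003 0 0 0 0 0; 40 -0.003 0 0 0 0 0; 40 -0.003 0 0 0 0 0")

```text
time: 26.02
tool_pos: [0.4645, -0.2406, 0.0622]
tool_rot: [-0.002, 0.109, 0.994, 0.0]
contact_force: [-7.3, 1.8, 0.5]
gripper_width: 0.548
grasp_force: 64.8
```

```bash
python3 -c "
from h import *
from plant import *
f=grab_frame('scene');c=f['color'][180:270,210:330,::-1];cv2.imwrite('pics/stop.png',cv2.resize(c,(720,540),interpolation=cv2.INTER_CUBIC))
go(pin(.125,.0625))"
```

```text
t 26.07 [ 0.4645 -0.2407  0.0622] yaw 167.5 tilt [ 0.004  0.    -1.   ] F [-7.9  2.2 -0.5] w 0.547 gf 64.8
[ 0.0799 -0.0003 -0.0003  0.0002 -0.0024  0.    ]
```

View pics/stop.png

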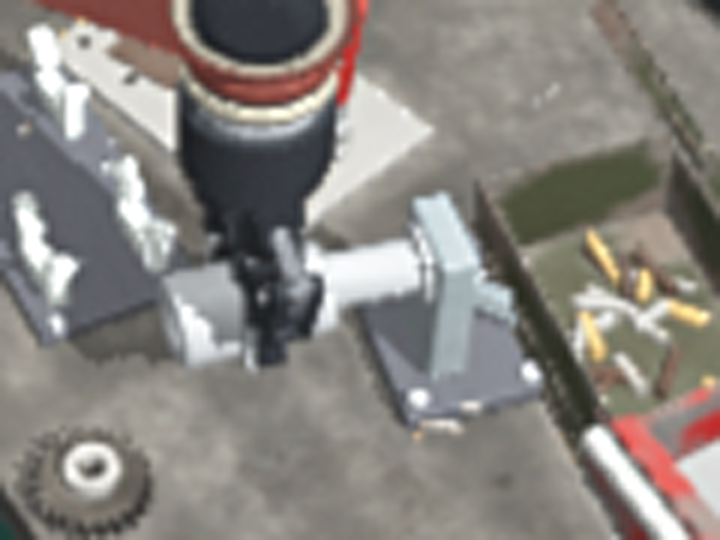

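The bush is stopped at the nose: its end sits at about (330,285) in the crop, and most of the pin still shows. It doesn't fit, so it goes to the tub.

Call:
jog_arm(motion="40 0.02 0 0 0 0 0; 40 0.06 0 0 0 0 0; 40 0.09 0 -0.04 0 0 0; 40 0.09 0 -0.14 0 0 0; 40 0.09 0 -0.25 0 0 0")

```text
time: 26.7
tool_pos: [0.4211, -0.2308, 0.1879]
tool_rot: [-0.0, 0.109, 0.994, 0.0]
contact_force: [1.2, -0.6, -3.6]
gripper_width: 0.547
grasp_force: 64.3
```

```bash
python3 -c "
from h import *
go((.443,.2985,.19,174.7))"
```

```text
t 26.7 [ 0.4211 -0.2308  0.1879] yaw 167.48 tilt [ 0.     0.001 -1.   ] F [ 1.2 -0.6 -3.6] w 0.547 gf 64.3
[ 1.8680e-01  1.0429e+00 -3.6000e-03  4.0000e-04 -0.0000e+00 -8.4000e-02]
```

Call:
jog_arm(motion="40 0.02 0.1 -0.02 0 0 -0.02; 40 0.04 0.21 -0.02 0 0 -0.04; 40 0.06 0.33 -0.02 0 0 -0.06; 40 0.08 0.45 -0.02 0 0 -0.084; 40 0.102 0.57 -0.02 0 0 -0.084")

```text
time: 27.32
tool_pos: [0.4338, 0.0599, 0.1978]
tool_rot: [0.002, 0.046, 0.999, 0.0]
contact_force: [1.3, -0.4, -4.3]
gripper_width: 0.548
grasp_force: 64.4
```

```bash
python3 -c "
from h import *
go((.443,.2985,.18,174.7))"
```

```text
t 27.32 [0.4338 0.0599 0.1978] yaw 174.7 tilt [-0.003  0.001 -1.   ] F [ 1.3 -0.4 -4.3] w 0.548 gf 64.4
[2.570e-02 4.768e-01 3.580e-02 4.000e-04 2.100e-03 1.000e-04]
```

Call:
jog_arm(motion="40 0.01 0.12 0 0 0 0; 40 0.015 0.24 0 0 0 0; 40 0.02 0.36 0.01 0 0 0; 40 0.025 0.45 0.02 0 0 0; 40 0.025 0.46 0.03 0 0 0")

```text
time: 27.95
tool_pos: [0.4421, 0.2907, 0.1823]
tool_rot: [0.0, 0.044, 0.999, 0.001]
contact_force: [-0.5, -1.0, -4.7]
gripper_width: 0.546
grasp_force: 64.5
```

```bash
python3 -c "
from h import *
go((.443,.2985,.08,174.7),(.443,.2985,.02,174.7))"
```

```text
t 27.95 [0.4421 0.2907 0.1823] yaw 174.94 tilt [-0.001  0.001 -1.   ] F [-0.5 -1.  -4.7] w 0.546 gf 64.5
[-0.0003  0.0155  0.2045  0.0008  0.0004  0.0028]
[-2.000e-04  1.540e-02  3.245e-01  8.000e-04  4.000e-04  2.800e-03]
```

Call:
jog_arm(motion="40 0 0.009 0 0 0 0; 40 0 0.009 0.06 0 0 0; 40 0 0.009 0.14 0 0 0; 40 0 0.009 0.22 0 0 0; 40 0 0.009 0.29 0 0 0")

```text
time: 28.58
tool_pos: [0.4432, 0.2913, 0.0365]
tool_rot: [0.0, 0.047, 0.999, 0.0]
contact_force: [0.9, 0.8, -4.4]
gripper_width: 0.548
grasp_force: 64.5
```

Call:
jog_arm(motion="40 0 0 0 0 0 0; 40 0 0 0.004 0 0 0; 40 0 0 0.008 0 0 0; 40 0 0 0.012 0 0 0; 40 0 0 0.012 0 0 0")

```text
time: 29.2
tool_pos: [0.4431, 0.2928, 0.032]
tool_rot: [0.0, 0.046, 0.999, 0.0]
contact_force: [-0.3, -0.2, -4.3]
gripper_width: 0.545
grasp_force: 64.5
```

Call:
jog_arm(motion="40 0 0.01 0.005 0 0 0; 40 0 0.01 0.012 0 0 0; 40 0 0.01 0.02 0 0 0; 40 0 0.01 0.028 0 0 0; 40 0 0.01 0.03 0 0 0")

```text
time: 29.82
tool_pos: [0.443, 0.2974, 0.0159]
tool_rot: [-0.0, 0.046, 0.999, -0.0]
contact_force: [-0.4, -0.4, -3.8]
gripper_width: 0.547
grasp_force: 64.5
```

Call:
jog_arm(motion="40 0 0 0.002 0 0 0; 40 0 0 0.004 0 0 0; 40 0 0 0.006 0 0 0; 40 0 0 0.008 0 0 0; 40 0 0 0.008 0 0 0")

```text
time: 30.45
tool_pos: [0.4433, 0.2976, 0.0124]
tool_rot: [-0.0, 0.046, 0.999, -0.0]
contact_force: [0.1, -0.1, -4.8]
gripper_width: 0.547
grasp_force: 64.5
```

Call:
jog_arm(motion="40 0 0 0.001 0 0 0; 40 0 0 0.002 0 0 0; 40 0 0 0.003 0 0 0; 40 0 0 0.003 0 0 0; 40 0 0 0.003 0 0 0")

```text
time: 31.08
tool_pos: [0.4434, 0.2977, 0.0122]
tool_rot: [-0.0, 0.046, 0.999, -0.0]
contact_force: [-4.7, -2.1, 7.4]
gripper_width: 0.545
grasp_force: 65.8
```

On the floor, so I'll release and go up.

Call:
jog_arm(motion="40 0 0 0.001 0 0 0; 75 0 0 0.001 0 0 0; 75 0 0 0.001 0 0 0; 75 0 0 0.001 0 0 0; 75 0 0 0.001 0 0 0")

```text
time: 31.7
tool_pos: [0.4434, 0.2977, 0.0104]
tool_rot: [0.0, 0.046, 0.999, 0.0]
contact_force: [-0.7, 0.7, -0.4]
gripper_width: 0.751
grasp_force: 0.0
```

Call:
jog_arm(motion="75 0 0 0 0 0 0; 75 0 0 -0.04 0 0 0; 75 0 0 -0.12 0 0 0; 75 0 0 -0.24 0 0 0; 75 0 0 -0.36 0 0 0")

```text
time: 32.33
tool_pos: [0.4429, 0.2974, 0.1919]
tool_rot: [-0.0, 0.046, 0.999, -0.0]
contact_force: [0.6, -0.9, 0.6]
gripper_width: 0.75
grasp_force: 0.0
```

Call:
jog_arm(motion="75 0.05 0.1 -0.1 0 0 0; 75 0.1 0.2 -0.1 0 0 0; 75 0.15 0.3 -0.1 0 0 0; 75 0.2 0.4 -0.1 0 0 0; 75 0.2 0.4 -0.1 0 0 0")

```text
time: 32.95
tool_pos: [0.3602, 0.5087, 0.2399]
tool_rot: [-0.0, 0.044, 0.999, -0.0]
contact_force: [-0.6, -0.4, -0.2]
gripper_width: 0.748
grasp_force: 0.0
```

```bash
python3 -c "
from h import *
from plant import *
go()
f=grab_frame('top');c=f['color'][130:290,90:410,::-1];cv2.imwrite('pics/end.png',cv2.resize(c,(800,400),interpolation=cv2.INTER_CUBIC))
P=cloud(f)
for n,(x,y) in dict(crate=(.612,.194),tub=(.4434,.2977)).items():
    m=(abs(P[...,0]-x)<.03)&(abs(P[...,1]-y)<.012);print(n,np.percentile(P[m][:,2],[10,50,90]).round(3))
"
```

```text
t 32.95 [0.3602 0.5087 0.2399] yaw 174.98 tilt [ 0.001 -0.    -1.   ] F [-0.6 -0.4 -0.2] w 0.748 gf 0.0
crate [0.045 0.05  0.055]
tub [0.047 0.051 0.055]
```

View pics/end.png

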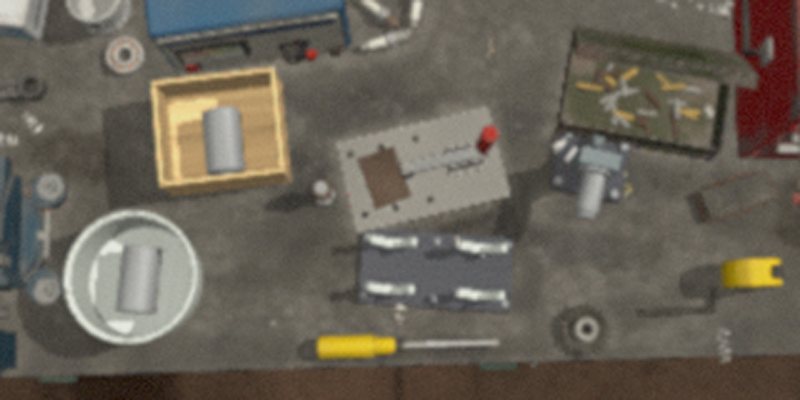

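The end picture shows the first bush flat in the crate at about (223,140) and the second flat in the tub at about (140,278). The cradle is empty and the bystanders are in place.

```bash
python3 -c "
from plant import *
print(job_done())"
```

```text
the job is handed in; nothing more can be done
None
```

Bush A slid on to the gauge shoulder and is lying in the wooden crate. Bush B stopped at the pin's nose and is lying in the metal tub. The job is handed in at about 33 s, with the tools and parts where they were.

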